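# Lock the lid of the pressure pot

## Task

The acrylic work is in the pressure pot and the lid is on, but not locked. With a fingertip, push the lid's handle round clockwise (seen from above) until the slot in the lid's rim faces the locking bar on the side of the pot, then push the bar in through the slot until it is fully home. Do not grip the handle or lift the lid, and leave the things standing and lying around the pot where they are.

Things in the scene. Friction and masses are not known exactly. Their poses are not given: they have to be found in the camera images.
- pot: Steel pressure pot, upright, fixed to the bench, 176 mm across, with a dark collar 200 mm across whose top is 128 mm above the bench. Origin on its axis at the bench; z up. Its -x side carries the locking bar in its guide (steel bracket 104 to 128 mm from the axis, 36 mm wide, top 145 mm above the bench), its +x side a gauge (top 126 mm above the bench).
- lid (a joint): Turning of the lid about the pot's axis in rad: 0 = its slot faces the locking bar exactly; negative = it has still to turn clockwise (seen from above) by that much. Stops at -1.45 and +0.30: it can be turned too far and must then be pushed back. It stays where it is left; it takes about 0.25 N m, 4 N at the handle's end.
- slot_mouth (a point): Middle of the outer mouth of the only slot in the lid's rim. The lid is an aluminium disc 190 mm across, 11 mm thick (upper face 141 mm above the bench), on the collar, with a dome up to 154 mm above the bench. The slot is radial, 16 mm wide (flared to 22 mm at the rim), 33 mm long.
- lid_centre (a point): Point on the pot's axis at mid-height of the lid's handle: a straight bar across the lid at right angles to the slot, 156 mm long, 20 mm wide, from 172 to 190 mm above the bench (its thin steel core 170 to 193), black scales on both sides, on two thin posts 45 mm either side of the axis. A relief valve stands on the dome, 34 mm from the axis away from the slot, up to 167 mm above the bench.
- handle_end1 (a point): Point in the handle, 62 mm from the axis, on the arm that lies a quarter turn clockwise (from above) from the slot; middle of its height.
- handle_end2 (a point): The same point on the other arm, a quarter turn anticlockwise from the slot.
- grip_front: One of the two long black scales of the handle (150 x 8 x 18 mm): the one on the slot's side. Its origin lies on the pot's axis at the lid's underside, not on the scale.
- grip_back: The other black scale, on the side away from the slot. Origin as for grip_front.
- lid_lift (a joint): Height of the lid above its seat in m: 0 = seated. The lid (about 0.8 kg) is held down by its weight alone.
- bar (a joint): Travel of the locking bar in m towards the pot's axis: 0 = fully out, 0.036 = fully home, its push plate against the guide. It stays where it is left; about 4 N moves it. The lid's rim blocks it at about 0.009 unless the slot faces it; the tapered nose and flared slot let it enter, and pull the lid true, when the lid is within about 0.06 rad of 0.
- push_plate (a point): Centre of the outer face of the locking bar's upright steel push plate (34 mm wide, 5 mm thick, from 132 to 170 mm above the bench; this point is 155 mm above the bench, and 169 mm from the pot's axis when the bar is out). Push it level towards the pot's axis. Its x axis points to the pot's axis, z up. Outside the plate the space is free.
- bar_nose (a point): Tip of the locking bar's tapered nose (12 mm wide and 8 mm thick flat bar, nose 7 mm wide), 135 mm above the bench, 104 mm from the pot's axis when the bar is out.
- dropper: White plastic dropper bottle, 36 mm across, 88 mm tall, standing near the pot; origin at the centre of its underside. Leave alone.
- cup: Small grey mixing cup, 60 mm across, 48 mm tall, standing near the pot; origin at the centre of its underside. Leave alone.
- arch: Plaster dental model with white teeth, 62 x 68 x 29 mm, beside the pot; origin at the centre of its underside. Leave alone.
- bottle: Amber bottle with black cap, 58 mm across, 165 mm tall; origin at the centre of its underside. Leave alone.
- flask: Round brass flask with two clamp bolts, 116 mm over the bolts, 65 mm tall; origin at the centre of its underside. Leave alone.
- brush: Slim brush, 9 mm thick, 170 mm long, lying on the bench in front of the robot; origin under a point near its middle. Leave alone.
- spatula: Plaster spatula, wooden handle and flat steel blade, 190 mm long, lying on the bench in front of the robot; origin under a point near its middle. Leave alone.

How it is judged:
By the outcome, as a careful person would: the job done as asked, in the order asked, and still so for the second after the job is handed in, with the robot touching nothing.
It also fails if it takes over 54 s, if anything falls off the work surface, if the arm or the gripper's body presses on something with over 40 N, if the wrist force passes 120 N, or if a joint passes its speed limit or range.

## Robot

A 6-joint arm with a two-finger parallel gripper is mounted at the origin on the work surface. World frame = base frame: x ahead of the robot, y to its left, z up, the work surface at z = 0. Lengths are in mm, angles in rad, forces in N, time in s.
With the tool pointing down it reaches from about 350 to 775 mm from the base axis. Payload 7.3 kg.
Tool frame: the origin (TCP) lies between the finger pads; the fingertips stand 25 mm ahead of it and the grasp point (between the pads) lies 6 mm ahead of it; z points along the fingers, y is the line along which they close (so a half turn about z gives the same grasp; the last joint's range is limited). The gripper opens to 92 mm and grips with 3 to 60 N. Pads are 19 mm wide; open, the fingers measure 130 mm over their backs; the gripper's body (75 mm by 190 mm) begins 47 mm behind the grasp point.
Start: joints at [-1.27, 0.342, 1.524, -0, 1.275, -0.146], TCP at [226.866, -473.47, 251.741] pointing down, gripper open.
Joint ranges: [-2.53, 2.53], [-0.77, 2.02], [0.04, 2.7], [-1, 4.14], [0.28, 2.66], [-3.11, 3.11]. Speed limits (rad/s): [2.57, 2.57, 3.14, 3.14, 3.14, 3.14].

## Interface

Orientations are given as [roll, pitch, yaw] about the fixed x, y, z axes, in that order (R = Rz(yaw) Ry(pitch) Rx(roll)).
In Python, from plant import bot gives the robot as it stands.
- The arm moves only by the tool play_rows, never from a script. Its argument "commands" is a list of rows, each an object of numbers: "x", "y", "z": the shift along the tool's x, y, z in m; "twist": the turn about the tool's z in degrees. In form: [{"x": .., "y": .., "z": .., "twist": ..}, ...]. A call has exactly 8 rows; each row is the pose to reach, as a shift and turn from the pose commanded when the call began, along the tool's axes at that moment; what a row does not reach only later rows make up. A row lasts 1/10 s, in which the tool goes at most 50 mm and 8.59 degrees, less where a joint would pass 70% of its speed; a pose out of reach is approached as far as the arm can. A call with a gripper value outside its range is refused whole. "jaw" is the closure, from 0 (fully open) to 1 (shut), set as the call begins (left out, the last holds). The fingers move at their own pace and stop on an object; the grip force is fixed at half the most. Time passes only in rows, so rows that repeat a pose let the fingers close, or fill a call up. It gives the time, the measured TCP pose, the force, the opening and the grip force at its end, in the units of the state.
- bot.get_obs(): the state, without advancing time (a new reading comes with each control period).
- bot.capture(name): name is "scene" or "top"; returns a dict with "pixels" (420x560x3 uint8, red, green, blue), "fx", "fy", "cx", "cy" (pixels), "eye" and "rotation" of the camera in the world. Camera axes: x right, y down, z forward; pixel columns grow to the right and rows downward; lengths in mm; the calibration is good to about 2 mm. A picture is of the moment at which its call begins. There is no depth.
- bot.close_job(): hands the job in; it is judged then, once.
The state is a dict: "time": time; "joint_positions": joint angles; "dq": joint speeds; "tau": joint torques, N m; "tool_pos": TCP position; "tcp_rot": TCP orientation; "contact_force": force on the tool from outside, world axes, zero at the start; "moment": the same for the moment, N m; "grip_width": finger opening in mm; "finger_force": force on a finger pad.
Only numpy, scipy, OpenCV 4.12 (cv2) and the standard library are available. Lean on these libraries where they do the work, as an engineer would, in place of code of your own. Each camera call takes 0.05 s, during which the arm holds its last target. There are 200 camera calls.

## Working session

There is one attempt and no reset: what is moved stays moved. The work goes in short steps, Python scripts to look and compute and a tool call to move; the robot and the scene stay as the last step left them, time stands still between calls to the robot, and variables do not carry over. Pictures are saved under pics/ and viewed, at most 10 in all, crops included, and the job is handed in when it is done.

Besides the shell and the picture viewer there is one more tool, called after "Emit:" by a JSON object that holds its "method" and its "body", one argument or row to a line. play_rows: Moves the arm, as the interface text tells. Its arguments: {"type":"object","properties":{"commands":{"type":"array"},"jaw":{"type":"number"}},"required":["commands"]}

```bash
mkdir -p pics; ls; python3 - <<'E'
from plant import bot
import cv2,pickle
o=bot.get_obs();print({k:o[k] for k in('time','tool_pos','tcp_rot','contact_force','grip_width')})
for n in('scene','top'):
    c=bot.capture(n);cv2.imwrite(f'pics/{n}0.png',c['pixels'][:,:,::-1]);pickle.dump(c,open(n+'0.pkl','wb'))
    print(n,c['fx'],c['fy'],c['cx'],c['cy'],c['eye'],c['rotation'])
E
```

```text
pics
{'time': 0.0, 'tool_pos': array([ 226.73659184, -473.10150224,  251.01678245]), 'tcp_rot': array([-3.13999794e+00, -2.16531229e-04,  4.46768721e-01]), 'contact_force': array([-0.08802241,  0.2712967 ,  0.38311044]), 'grip_width': 91.82052810574866}
scene 409.0087826001293 409.0087826001293 279.1944073188091 213.8790275841653 [1205.97978014 -213.11874269 1061.619556  ] [-2.49068407 -0.00458548  1.29265114]
top 490.44844620089225 490.44844620089225 278.71643886971884 216.0804163100489 [2.80411337e+02 6.16264087e-01 1.59963719e+03] [-2.96537768  0.00426755 -1.54502394]
```

View pics/scene0.png

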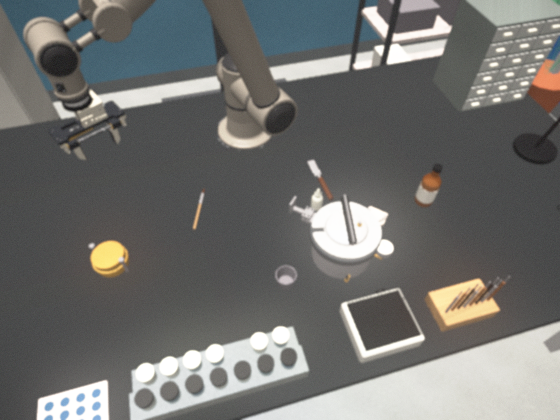

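View pics/top0.png

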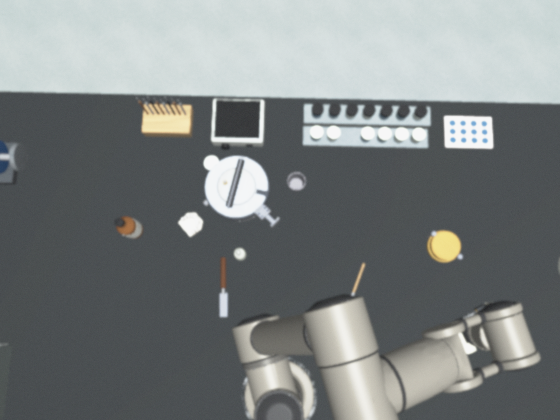

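```bash
cat > h.py <<'E'
import numpy as np,cv2,pickle
from scipy.spatial.transform import Rotation as Ro
def ray(c,u,v,z):
    R=Ro.from_euler('xyz',c['rotation']).as_matrix()
    d=R@np.array([(u-c['cx'])/c['fx'],(v-c['cy'])/c['fy'],1.]); e=np.array(c['eye'])
    return e+d*(z-e[2])/d[2]
def proj(c,p):
    R=Ro.from_euler('xyz',c['rotation']).as_matrix(); q=R.T@(np.array(p)-c['eye'])
    return np.array([c['cx']+c['fx']*q[0]/q[2],c['cy']+c['fy']*q[1]/q[2]])
def load(n): return pickle.load(open(n+'.pkl','rb'))
E
python3 - <<'E'
from h import *
t=load('top0');s=load('scene0')
a=t['pixels'][140:270,170:320,::-1];b=s['pixels'][150:300,270:420,::-1]
a=cv2.resize(a,(450,390),interpolation=cv2.INTER_CUBIC);b=cv2.resize(b,(390,390),interpolation=cv2.INTER_CUBIC)
cv2.imwrite('pics/c0.png',cv2.resize(np.hstack([a,b]),(800,371)))
for n,u,v,z in(('pot',237,187,141),('h1',240,160,190),('h2',232,207,190),('plate',276,221,170),('dropper',240,254,80)):print(n,ray(t,u,v,z).round(1))
E
```

```text
pot [626.9 143.2 141. ]
h1 [698.  132.9 190. ]
h2 [554.8 150.6 190. ]
plate [519.8  20.9 170. ]
dropper [428.2 131.2  80. ]
```

View pics/c0.png

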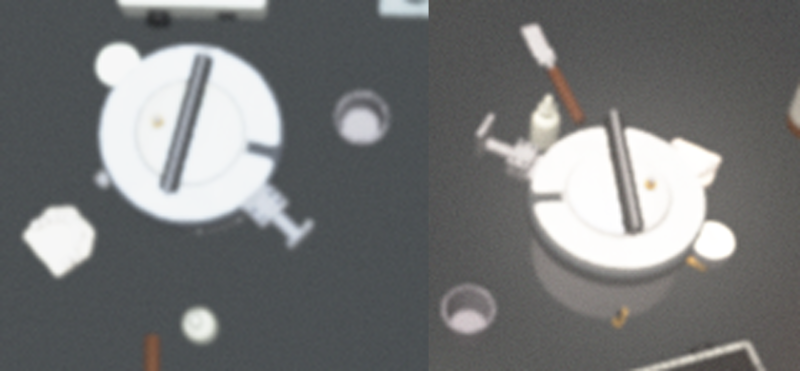

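```bash
cat > m.py <<'E'
from h import *
import sys
def measure(t):
    g=t['pixels'].astype(float).mean(2); 
    m=(g>185).astype(np.uint8); m=cv2.morphologyEx(m,cv2.MORPH_OPEN,np.ones((7,7)))
    n,l,st,ce=cv2.connectedComponentsWithStats(m)
    k=l[187,262] or l[175,255]
    cs=cv2.findContours((l==k).astype(np.uint8),0,cv2.CHAIN_APPROX_NONE)[0]; c=max(cs,key=len)[:,0,:]
    P=np.array([ray(t,u,v,141)[:2] for u,v in c])
    from scipy.optimize import least_squares
    f=least_squares(lambda p:np.hypot(*(P-p[:2]).T)-p[2],[627,143,95],loss='soft_l1',f_scale=2).x
    # handle
    yy,xx=np.mgrid[:420,:560]; cc=proj(t,[f[0],f[1],181])
    d=((g<130)&(np.hypot(xx-cc[0],yy-cc[1])<27)).astype(np.uint8)
    n,l,st,ce=cv2.connectedComponentsWithStats(d); k=1+np.argmax(st[1:,4])
    H=np.array([ray(t,u,v,190)[:2] for v,u in np.argwhere(l==k)])
    w,V=np.linalg.eigh(np.cov(H.T)); ax=V[:,1]; q=(H-H.mean(0))@ax
    return f,H.mean(0),np.degrees(np.arctan2(ax[1],ax[0])),q.min(),q.max(),len(H)
if __name__=='__main__':
    t=load(sys.argv[1]); r=measure(t); print(r)
    g=t['pixels'].astype(int).mean(2).astype(int); print(g[200:232:1,255:286])
E
python3 -c "
import numpy as np;np.set_printoptions(linewidth=250,threshold=5000)
import sys;sys.argv=['m','top0'];exec(open('m.py').read())"
```

```text
(array([629.30037995, 147.38661688,  92.93546402]), array([627.56707103, 140.72415687]), np.float64(167.42532540303893), np.float64(-69.67581177280448), np.float64(71.74241987773702), 92)
[[245 244 245 245 244 244 244 242 231 189 131  96  81  80  79  81  81  79  79  80  81  79  80  81  80  81  81  78  78  82  82]
 [244 244 245 245 245 244 244 238 213 157 110  83  78  83  79  79  79  80  80  80  80  82  80  81  78  79  79  81  81  80  80]
 [244 244 244 244 244 244 242 228 183 130  94  80  79  79  80  80  80  81  81  80  81  78  79  80  79  79  82  80  82  80  82]
 [244 244 244 244 244 243 237 215 162 115  89  79  77  80  79  82  80  81  81  83  82  78  80  78  80  79  81  81  78  81  79]
 [244 244 244 244 243 240 229 204 167 130 104  87  82  79  82  79  81  80  80  80  79  79  81  80  79  79  80  79  79  78  82]
 [244 244 243 243 240 233 221 208 188 167 138 110  89  83  82  81  81  82  81  80  80  79  79  80  81  81  81  81  80  81  80]
 [244 244 242 239 232 223 217 212 204 190 163 135 109  91  80  81  80  81  81  81  81  81  78  79  81  78  80  80  81  80  79]
 [243 242 239 231 222 2
[... 2452 characters left out ...]
109 130 127 109  92  85  79  82  76  77  77  80  80  82  80  78]
 [ 81  81  79  82  80  81  78  80  81  79  80  79  81  81  82  91 101  99  90  84  83  81  81  81  78  81  81  78  81  80  80]
 [ 80  80  80  79  80  81  81  79  80  78  79  80  80  81  82  83  83  84  83  80  81  79  83  84  81  81  78  79  78  82  80]
 [ 81  80  81  80  79  81  80  79  83  81  83  82  78  81  82  80  82  81  80  82  79  81  78  80  79  79  81  80  79  79  77]
 [ 80  79  79  79  82  80  80  82  79  80  80  79  79  80  80  80  78  81  82  81  79  79  79  80  81  81  78  81  80  81  79]
 [ 82  80  77  83  78  84  80  80  80  81  80  81  79  80  80  80  77  81  79  79  78  81  80  80  80  81  78  80  81  80  80]]
```

The lid sits at about (627, 141). The slot faces about -103°, and the handle's near arm points at 167°. The bar is at about -132° (plate near pixel 275,221), so the lid has to turn about 29° clockwise. I'm approaching with the fingers closed.

Emit:
{"method": "play_rows", "body": {
  "commands": [
    {"x": 0.036,"y": -0.025,"z": 0,"twist": -4},
    {"x": 0.072,"y": -0.05,"z": 0,"twist": -8},
    {"x": 0.108,"y": -0.076,"z": 0,"twist": -12},
    {"x": 0.144,"y": -0.101,"z": 0,"twist": -16},
    {"x": 0.18,"y": -0.127,"z": 0,"twist": -20},
    {"x": 0.216,"y": -0.152,"z": 0,"twist": -24},
    {"x": 0.252,"y": -0.177,"z": 0,"twist": -27},
    {"x": 0.288,"y": -0.203,"z": 0,"twist": -29.4}
  ],
  "jaw": 1
}}

```text
time: 0.9
tool_pos: [399.3, -164.3, 251.6]
tcp_rot: [-3.141, 0.0, 0.962]
contact_force: [0.4, -0.6, 0.4]
grip_width: 32.4
finger_force: 0.0
```

```bash
cat > st.py <<'E'
from plant import bot
from h import *
import sys
o=bot.get_obs();R=Ro.from_euler('xyz',o['tcp_rot']).as_matrix()
print(o['time'],o['tool_pos'].round(1),o['tcp_rot'].round(3),o['contact_force'].round(1),round(o['grip_width'],1),o['joint_positions'].round(2))
for a in sys.argv[1:]:
    p=np.array(eval(a)); print(a,(R.T@(p-o['tool_pos'])).round(1))
E
python3 st.py "[559,119,251]" "[559,119,199]"
python3 - <<'E'
from h import *
t=load('top0');s=load('scene0')
for c in(t,s):
    print(proj(c,[627.5,141.5,141]).round(1))
    for a in(-128,-130,-132,-134,-136):
        r=np.radians(a);print(a,[proj(c,[627.5+k*np.cos(r),141.5+k*np.sin(r),z]).round(1).tolist() for k,z in((145,139),(166.5,170))])
E
```

```text
0.9 [ 399.3 -164.3  251.6] [-3.141  0.     0.962] [ 0.4 -0.6  0.4] 32.4 [-0.57  0.17  1.76 -0.    1.21  0.04]
[559,119,251] [323.7 -31.1   0.6]
[559,119,199] [323.7 -31.1  52.6]
[237.6 186.8]
-128 [[274.2, 216.6], [279.6, 219.3]]
-130 [[273.1, 217.9], [278.4, 220.8]]
-132 [[272.0, 219.1], [277.0, 222.3]]
-134 [[270.8, 220.3], [275.7, 223.6]]
-136 [[269.6, 221.4], [274.2, 225.0]]
[343.7 227.8]
-128 [[294.5, 212.4], [287.7, 203.4]]
-130 [[295.2, 211.1], [288.5, 201.9]]
-132 [[295.9, 209.9], [289.3, 200.4]]
-134 [[296.6, 208.6], [290.2, 199.0]]
-136 [[297.5, 207.4], [291.2, 197.6]]
```

Emit:
{"method": "play_rows", "body": {
  "commands": [
    {"x": 0.041,"y": -0.004,"z": 0,"twist": 0},
    {"x": 0.082,"y": -0.008,"z": 0,"twist": 0},
    {"x": 0.123,"y": -0.012,"z": 0,"twist": 0},
    {"x": 0.164,"y": -0.016,"z": 0,"twist": 0},
    {"x": 0.205,"y": -0.02,"z": 0,"twist": 0},
    {"x": 0.246,"y": -0.024,"z": 0,"twist": 0},
    {"x": 0.287,"y": -0.028,"z": 0,"twist": 0},
    {"x": 0.324,"y": -0.031,"z": 0,"twist": 0}
  ]
}}

```text
time: 1.7
tool_pos: [559.7, 119.2, 251.2]
tcp_rot: [-3.141, 0.001, 0.961]
contact_force: [-0.3, -0.7, 1.0]
grip_width: 0.5
finger_force: 0.0
```

Emit:
{"method": "play_rows", "body": {
  "commands": [
    {"x": 0,"y": 0,"z": 0.0,"twist": 0},
    {"x": 0,"y": 0,"z": 0.01,"twist": 0},
    {"x": 0,"y": 0,"z": 0.02,"twist": 0},
    {"x": 0,"y": 0,"z": 0.03,"twist": 0},
    {"x": 0,"y": 0,"z": 0.04,"twist": 0},
    {"x": 0,"y": 0,"z": 0.048,"twist": 0},
    {"x": 0,"y": 0,"z": 0.052,"twist": 0},
    {"x": 0,"y": 0,"z": 0.052,"twist": 0}
  ]
}}

```text
time: 2.5
tool_pos: [559.1, 117.0, 199.0]
tcp_rot: [-3.141, 0.001, 0.96]
contact_force: [-0.2, -0.1, 0.3]
grip_width: 0.9
finger_force: 0.0
```

```bash
python3 st.py; python3 - <<'E'
from plant import bot
from h import *
s=bot.capture('scene');t=bot.capture('top')
pickle.dump(s,open('scene1.pkl','wb'));pickle.dump(t,open('top1.pkl','wb'))
a=cv2.resize(t['pixels'][140:270,170:320,::-1],(450,390),interpolation=2);b=cv2.resize(s['pixels'][130:280,260:410,::-1],(390,390),interpolation=2)
cv2.imwrite('pics/c1.png',cv2.resize(np.hstack([a,b]),(800,371)))
E
```

```text
2.5 [559.1 117.  199. ] [-3.141e+00  1.000e-03  9.600e-01] [-0.2 -0.1  0.3] 0.9 [ 0.07  0.47  1.47 -0.    1.2   0.68]
```

View pics/c1.png

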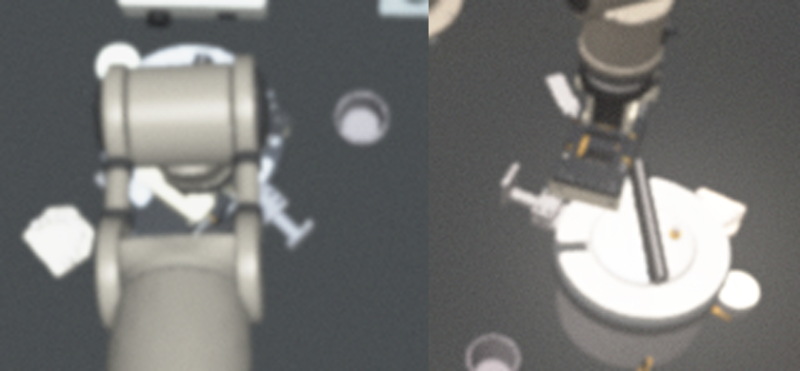

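```bash
cat > arc.py <<'E'
from h import *
from plant import bot
import sys
o=bot.get_obs();R=Ro.from_euler('xyz',o['tcp_rot']).as_matrix()
d=float(sys.argv[1])
for a in map(float,sys.argv[2:]):
    r=np.radians(a);e=np.array([np.cos(r),np.sin(r)]);n=np.array([-e[1],e[0]])
    p=np.r_[np.array([627.5,141.5])+60*e+d*n,199]
    print(a,(R.T@(p-o['tool_pos'])).round(1),'twist',round(np.degrees(o['tcp_rot'][2])-(a-90),1))
E
python3 arc.py 38 167; python3 arc.py 19.5 167 163 159 155 151 147 143 140 138 137
```

```text
167.0 [1.2 0.3 1. ] twist -22.0
167.0 [18.4 -6.6  1. ] twist -22.0
163.0 [21.8 -9.3  1. ] twist -18.0
159.0 [ 25.5 -11.8   1. ] twist -14.0
155.0 [ 29.3 -14.    1. ] twist -10.0
151.0 [ 33.3 -15.9   1. ] twist -6.0
147.0 [ 37.3 -17.6   1. ] twist -2.0
143.0 [ 41.5 -18.9   1. ] twist 2.0
140.0 [ 44.7 -19.8   1. ] twist 5.0
138.0 [ 46.9 -20.2   1. ] twist 7.0
137.0 [ 48.  -20.4   1. ] twist 8.0
```

Emit:
{"method": "play_rows", "body": {
  "commands": [
    {"x": 0,"y": 0,"z": 0,"twist": -8},
    {"x": 0,"y": 0,"z": 0,"twist": -16},
    {"x": 0.004,"y": -0.001,"z": 0,"twist": -22},
    {"x": 0.01,"y": -0.0035,"z": 0,"twist": -22},
    {"x": 0.016,"y": -0.006,"z": 0,"twist": -22},
    {"x": 0.02,"y": -0.008,"z": 0,"twist": -20},
    {"x": 0.0235,"y": -0.0105,"z": 0,"twist": -16},
    {"x": 0.0255,"y": -0.012,"z": 0,"twist": -14}
  ]
}}

```text
time: 3.4
tool_pos: [564.0, 145.1, 199.9]
tcp_rot: [3.141, 0.001, 1.2]
contact_force: [-1.4, -3.8, 1.5]
grip_width: 0.3
finger_force: 1.8
```

```bash
python3 st.py; python3 arc.py 19.5 159 155 151 147 143 140 138 137
```

```text
3.4 [564.  145.1 199.9] [3.141e+00 1.000e-03 1.200e+00] [-1.4 -3.8  1.5] 0.3 [ 0.12  0.49  1.44 -0.    1.21  0.49]
159.0 [-0.1  0.6  0.9] twist -0.3
155.0 [ 4.1 -0.6  0.9] twist 3.7
151.0 [ 8.5 -1.6  0.9] twist 7.7
147.0 [12.8 -2.2  0.9] twist 11.7
143.0 [17.2 -2.5  0.9] twist 15.7
140.0 [20.5 -2.6  0.9] twist 18.7
138.0 [22.7 -2.5  0.9] twist 20.7
137.0 [23.8 -2.5  0.9] twist 21.7
```

Contact force is about 4 N, as expected. I'm pushing on to about 141° and then checking.

Emit:
{"method": "play_rows", "body": {
  "commands": [
    {"x": 0.003,"y": -0.0005,"z": 0,"twist": 3},
    {"x": 0.006,"y": -0.001,"z": 0,"twist": 5.5},
    {"x": 0.009,"y": -0.0017,"z": 0,"twist": 8},
    {"x": 0.012,"y": -0.002,"z": 0,"twist": 11},
    {"x": 0.015,"y": -0.0023,"z": 0,"twist": 14},
    {"x": 0.018,"y": -0.0025,"z": 0,"twist": 16.5},
    {"x": 0.0195,"y": -0.0025,"z": 0,"twist": 18},
    {"x": 0.0195,"y": -0.0025,"z": 0,"twist": 18}
  ]
}}

```text
time: 4.2
tool_pos: [568.2, 164.5, 199.4]
tcp_rot: [-3.141, 0.001, 0.889]
contact_force: [-3.6, -1.6, 0.4]
grip_width: 0.4
finger_force: 1.5
```

```bash
python3 st.py; python3 - <<'E'
from plant import bot
from h import *
s=bot.capture('scene');pickle.dump(s,open('scene2.pkl','wb'))
cv2.imwrite('pics/c2.png',cv2.resize(s['pixels'][160:280,270:410,::-1],(700,600),interpolation=2))
for z,h in((141,0),):
  for a in(-129,-131,-133,-135):
    r=np.radians(a);print(a,[((proj(s,[627.5+k*np.cos(r),141.5+k*np.sin(r),141])-[270,160])*5).round(0).tolist() for k in(62,95)])
E
```

```text
4.2 [568.2 164.5 199.4] [-3.141e+00  1.000e-03  8.890e-01] [-3.6 -1.6  0.4] 0.4 [ 0.15  0.51  1.41 -0.    1.23  0.83]
-129 [[262.0, 303.0], [207.0, 284.0]]
-131 [[264.0, 300.0], [209.0, 280.0]]
-133 [[265.0, 297.0], [211.0, 276.0]]
-135 [[267.0, 295.0], [214.0, 272.0]]
```

View pics/c2.png

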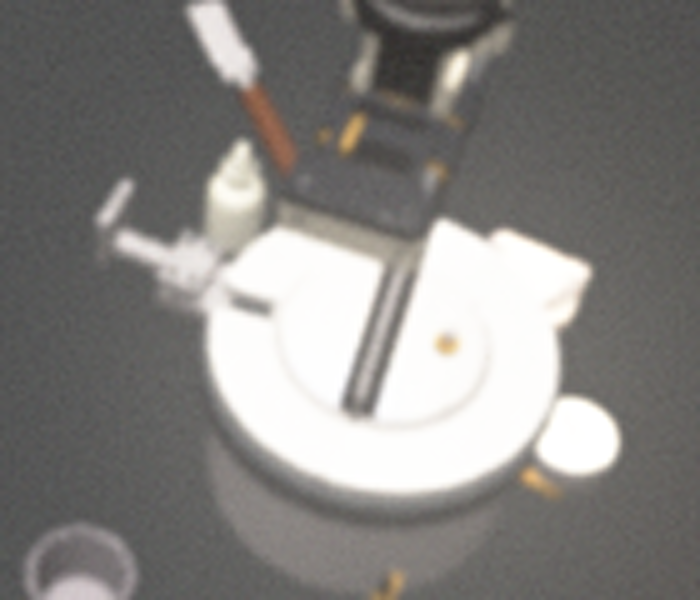

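```bash
python3 arc.py 19.5 141 140 139 138 137; python3 - <<'E'
from plant import bot
from h import *
s=load('scene2')
g=s['pixels'][200:226,286:330].astype(int).mean(2).astype(int)
# bar stem ridge per column, slot valley per column
st=[(u,200+np.average(np.arange(4,14),weights=np.clip(s['pixels'][204:214,u].astype(float).mean(1)-95,0,None))) for u in range(294,302)]
sl=[(u,214+np.average(np.arange(12),weights=np.clip(235-s['pixels'][214:226,u].astype(float).mean(1),0,None))) for u in range(316,323)]
for n,q,z in(('stem',st,138),('slot',sl,138)):
    P=np.array([ray(s,u,v,z)[:2] for u,v in q]);print(n,np.round(q,1).tolist());d=P-[627.5,141.5];print(np.degrees(np.arctan2(d[:,1],d[:,0])).round(1),np.hypot(*d.T).round(0))
E
```

```text
141.0 [-0.   0.3  0.5] twist 0.0
140.0 [ 1.  -0.   0.5] twist 1.0
139.0 [ 2.1 -0.4  0.5] twist 2.0
138.0 [ 3.2 -0.7  0.5] twist 3.0
137.0 [ 4.2 -0.9  0.5] twist 4.0
stem [[294.0, 207.8], [295.0, 207.9], [296.0, 208.3], [297.0, 208.8], [298.0, 209.2], [299.0, 209.6], [300.0, 209.9], [301.0, 210.3]]
[-134.  -134.3 -134.3 -134.3 -134.2 -134.3 -134.4 -134.6] [153. 151. 147. 144. 141. 138. 135. 132.]
slot [[316.0, 219.2], [317.0, 219.6], [318.0, 219.9], [319.0, 220.3], [320.0, 220.5], [321.0, 220.8], [322.0, 221.1]]
[-128.8 -128.6 -128.7 -128.6 -128.8 -129.1 -129.1] [81. 78. 75. 72. 69. 66. 63.]
```

Emit:
{"method": "play_rows", "body": {
  "commands": [
    {"x": 0.001,"y": 0,"z": 0,"twist": 1},
    {"x": 0.002,"y": -0.0003,"z": 0,"twist": 2},
    {"x": 0.003,"y": -0.0006,"z": 0,"twist": 3},
    {"x": 0.004,"y": -0.0009,"z": 0,"twist": 4},
    {"x": 0.0045,"y": -0.001,"z": 0,"twist": 4.3},
    {"x": 0.0045,"y": -0.001,"z": 0,"twist": 4.3},
    {"x": 0.0045,"y": -0.001,"z": 0,"twist": 4.3},
    {"x": 0.0045,"y": -0.001,"z": 0,"twist": 4.3}
  ]
}}

```text
time: 5.05
tool_pos: [571.1, 168.2, 199.7]
tcp_rot: [3.141, -0.0, 0.815]
contact_force: [-3.1, -1.4, -2.0]
grip_width: 0.5
finger_force: 1.6
```

```bash
python3 st.py; python3 - <<'E'
from plant import bot
from h import *
s=bot.capture('scene');pickle.dump(s,open('scene3.pkl','wb'))
cv2.imwrite('pics/c3.png',cv2.resize(s['pixels'][180:240,285:365,::-1],(800,600),interpolation=2))
sl=[(u,212+np.average(np.arange(13),weights=np.clip(235-s['pixels'][212:225,u].astype(float).mean(1),0,None))) for u in range(316,323)]
P=np.array([ray(s,u,v,138)[:2] for u,v in sl]);d=P-[627.5,141.5];print(np.round(sl,1).tolist(),np.degrees(np.arctan2(d[:,1],d[:,0])).round(1))
E
```

```text
5.05 [571.1 168.2 199.7] [ 3.141 -0.     0.815] [-3.1 -1.4 -2. ] 0.5 [ 0.16  0.51  1.4  -0.    1.23  0.91]
[[316.0, 215.1], [317.0, 217.3], [318.0, 217.9], [319.0, 218.4], [320.0, 218.7], [321.0, 219.1], [322.0, 219.5]] [-137.9 -134.1 -133.6 -133.5 -133.7 -133.8 -133.9]
```

View pics/c3.png

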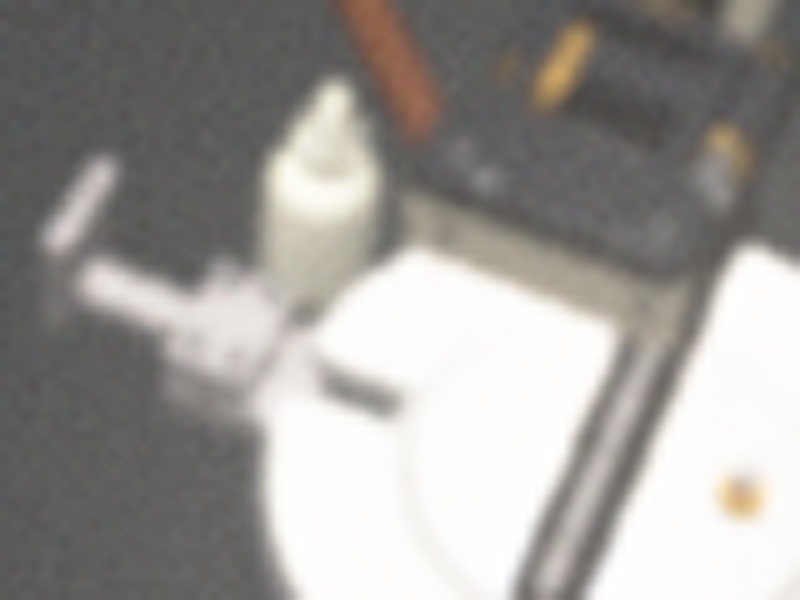

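The slot now points at -133.7° and the bar stem at about -134°, so they line up. I'm backing off, lifting, and going round to outside the push plate.

Emit:
{"method": "play_rows", "body": {
  "commands": [
    {"x": -0.01,"y": 0,"z": 0,"twist": 0},
    {"x": -0.025,"y": 0,"z": -0.005,"twist": 0},
    {"x": -0.035,"y": 0.005,"z": -0.03,"twist": 0},
    {"x": -0.06,"y": 0.015,"z": -0.045,"twist": 0},
    {"x": -0.095,"y": 0.03,"z": -0.045,"twist": 0},
    {"x": -0.13,"y": 0.045,"z": -0.045,"twist": 0},
    {"x": -0.165,"y": 0.058,"z": -0.045,"twist": 0},
    {"x": -0.185,"y": 0.058,"z": -0.045,"twist": 0}
  ]
}}

```text
time: 5.9
tool_pos: [486.0, -9.0, 245.5]
tcp_rot: [3.138, -0.002, 0.813]
contact_force: [1.1, 0.3, 0.1]
grip_width: 0.8
finger_force: 0.0
```

```bash
python3 st.py "[486.8,-6.2,175]" "[627.5,141.5,175]"; python3 - <<'E'
from plant import bot
from h import *
s=bot.capture('scene');t=bot.capture('top')
pickle.dump(s,open('scene4.pkl','wb'));pickle.dump(t,open('top4.pkl','wb'))
a=cv2.resize(t['pixels'][140:270,200:330,::-1],(390,390),interpolation=2);b=cv2.resize(s['pixels'][150:280,250:380,::-1],(390,390),interpolation=2)
cv2.imwrite('pics/c4.png',np.hstack([a,b]))
from m import measure
try: print(measure(t)[1:])
except Exception as e: print(e)
E
```

```text
5.9 [486.   -9.  245.5] [ 3.138e+00 -2.000e-03  8.130e-01] [1.1 0.3 0.1] 0.8 [-0.18  0.27  1.64 -0.    1.22  0.58]
[486.8,-6.2,175] [ 2.4 -1.6 70.5]
[627.5,141.5,175] [206.4  -1.   70.8]
(array([624.49269006, 142.55502678]), np.float64(139.6605336473403), np.float64(-72.49389375944699), np.float64(70.6395371467857), 121)
```

View pics/c4.png

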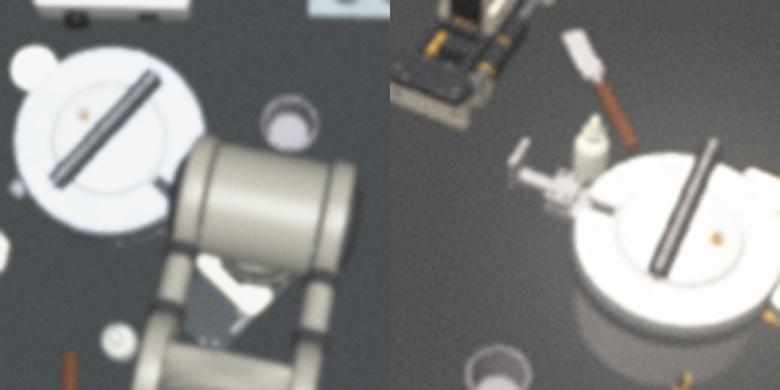

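Emit:
{"method": "play_rows", "body": {
  "commands": [
    {"x": 0,"y": -0.001,"z": 0.012,"twist": 0},
    {"x": 0,"y": -0.001,"z": 0.024,"twist": 0},
    {"x": 0,"y": -0.001,"z": 0.036,"twist": 0},
    {"x": 0,"y": -0.001,"z": 0.048,"twist": 0},
    {"x": 0,"y": -0.001,"z": 0.06,"twist": 0},
    {"x": 0,"y": -0.001,"z": 0.07,"twist": 0},
    {"x": 0,"y": -0.001,"z": 0.07,"twist": 0},
    {"x": 0,"y": -0.001,"z": 0.07,"twist": 0}
  ]
}}

```text
time: 6.8
tool_pos: [485.9, -5.3, 175.0]
tcp_rot: [3.141, -0.0, 0.815]
contact_force: [-0.6, 0.7, 0.7]
grip_width: 0.5
finger_force: 0.0
```

Emit:
{"method": "play_rows", "body": {
  "commands": [
    {"x": 0.006,"y": 0,"z": 0,"twist": 0},
    {"x": 0.012,"y": 0,"z": 0,"twist": 0},
    {"x": 0.018,"y": 0,"z": 0,"twist": 0},
    {"x": 0.023,"y": 0,"z": 0,"twist": 0},
    {"x": 0.028,"y": 0,"z": 0,"twist": 0},
    {"x": 0.032,"y": 0,"z": 0,"twist": 0},
    {"x": 0.035,"y": 0,"z": 0,"twist": 0},
    {"x": 0.035,"y": 0,"z": 0,"twist": 0}
  ]
}}

```text
time: 7.6
tool_pos: [509.5, 20.1, 174.7]
tcp_rot: [-3.142, 0.0, 0.815]
contact_force: [-1.7, -1.0, 0.6]
grip_width: 0.2
finger_force: 0.6
```

```bash
python3 st.py "[627.5,141.5,175]"
```

```text
7.6 [509.5  20.1 174.7] [-3.142  0.     0.815] [-1.7 -1.   0.6] 0.2 [-0.11  0.39  1.68 -0.    1.07  0.64]
[627.5,141.5,175] [169.3   2.6  -0.4]
```

Emit:
{"method": "play_rows", "body": {
  "commands": [
    {"x": 0.002,"y": 0,"z": 0,"twist": 0},
    {"x": 0.004,"y": 0,"z": 0,"twist": 0},
    {"x": 0.006,"y": 0,"z": 0,"twist": 0},
    {"x": 0.008,"y": 0,"z": 0,"twist": 0},
    {"x": 0.01,"y": 0,"z": 0,"twist": 0},
    {"x": 0.012,"y": 0,"z": 0,"twist": 0},
    {"x": 0.014,"y": 0,"z": 0,"twist": 0},
    {"x": 0.014,"y": 0,"z": 0,"twist": 0}
  ]
}}

```text
time: 8.4
tool_pos: [519.0, 30.3, 174.7]
tcp_rot: [-3.141, 0.0, 0.815]
contact_force: [-3.6, -2.3, 1.3]
grip_width: 0.3
finger_force: 2.0
```

Force is a steady 4 N with no blocking, so I'm pushing on towards home.

Emit:
{"method": "play_rows", "body": {
  "commands": [
    {"x": 0.002,"y": 0,"z": 0,"twist": 0},
    {"x": 0.004,"y": 0,"z": 0,"twist": 0},
    {"x": 0.006,"y": 0,"z": 0,"twist": 0},
    {"x": 0.008,"y": 0,"z": 0,"twist": 0},
    {"x": 0.009,"y": 0,"z": 0,"twist": 0},
    {"x": 0.01,"y": 0,"z": 0,"twist": 0},
    {"x": 0.011,"y": 0,"z": 0,"twist": 0},
    {"x": 0.011,"y": 0,"z": 0,"twist": 0}
  ]
}}

```text
time: 9.2
tool_pos: [526.5, 38.2, 174.7]
tcp_rot: [-3.141, 0.0, 0.815]
contact_force: [-3.6, -1.8, 2.4]
grip_width: 0.3
finger_force: 2.2
```

Emit:
{"method": "play_rows", "body": {
  "commands": [
    {"x": 0.001,"y": 0,"z": 0,"twist": 0},
    {"x": 0.002,"y": 0,"z": 0,"twist": 0},
    {"x": 0.003,"y": 0,"z": 0,"twist": 0},
    {"x": 0.003,"y": 0,"z": 0,"twist": 0},
    {"x": 0.003,"y": 0,"z": 0,"twist": 0},
    {"x": 0.003,"y": 0,"z": 0,"twist": 0},
    {"x": 0.003,"y": 0,"z": 0,"twist": 0},
    {"x": 0.003,"y": 0,"z": 0,"twist": 0}
  ]
}}

```text
time: 10.0
tool_pos: [528.5, 40.4, 174.7]
tcp_rot: [-3.141, 0.0, 0.815]
contact_force: [-4.5, -1.1, 1.2]
grip_width: 0.4
finger_force: 2.0
```

Emit:
{"method": "play_rows", "body": {
  "commands": [
    {"x": 0.001,"y": 0,"z": 0,"twist": 0},
    {"x": 0.002,"y": 0,"z": 0,"twist": 0},
    {"x": 0.003,"y": 0,"z": 0,"twist": 0},
    {"x": 0.003,"y": 0,"z": 0,"twist": 0},
    {"x": 0.003,"y": 0,"z": 0,"twist": 0},
    {"x": 0.003,"y": 0,"z": 0,"twist": 0},
    {"x": 0.003,"y": 0,"z": 0,"twist": 0},
    {"x": 0.003,"y": 0,"z": 0,"twist": 0}
  ]
}}

```text
time: 10.8
tool_pos: [530.4, 42.4, 174.6]
tcp_rot: [-3.141, 0.001, 0.815]
contact_force: [-5.4, -2.7, 2.6]
grip_width: 0.5
finger_force: 2.7
```

```bash
python3 st.py "[627.5,141.5,175]"; python3 - <<'E'
from plant import bot
from h import *
s=bot.capture('scene');pickle.dump(s,open('scene5.pkl','wb'))
cv2.imwrite('pics/c5.png',cv2.resize(s['pixels'][180:240,285:365,::-1],(800,600),interpolation=2))
E
```

```text
10.8 [530.4  42.4 174.6] [-3.141e+00  1.000e-03  8.150e-01] [-5.4 -2.7  2.6] 0.5 [-0.06  0.43  1.62 -0.    1.1   0.69]
[627.5,141.5,175] [138.7   2.7  -0.5]
```

View pics/c5.png

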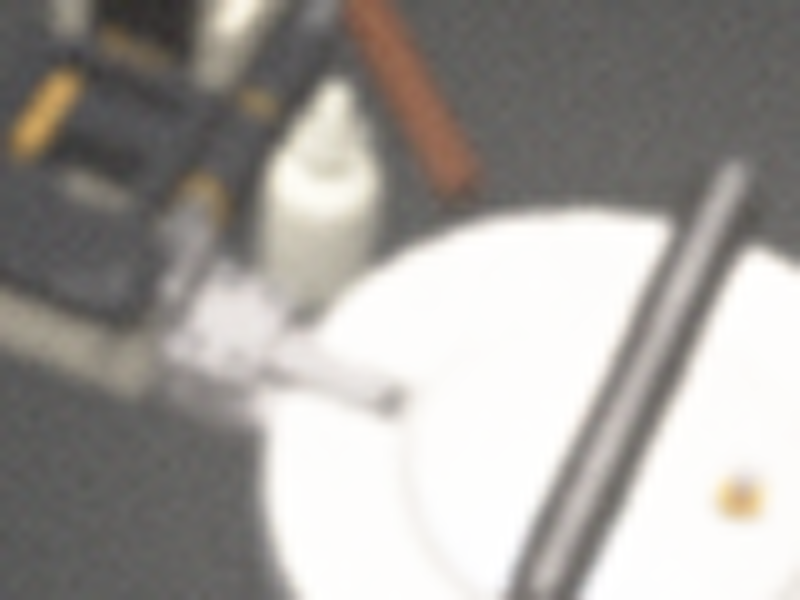

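The bar is in the slot, with its nose at about (385,398), close to the slot's inner end. I'll push until the force shows a hard stop.

Emit:
{"method": "play_rows", "body": {
  "commands": [
    {"x": 0.001,"y": 0,"z": 0,"twist": 0},
    {"x": 0.002,"y": 0,"z": 0,"twist": 0},
    {"x": 0.003,"y": 0,"z": 0,"twist": 0},
    {"x": 0.003,"y": 0,"z": 0,"twist": 0},
    {"x": 0.003,"y": 0,"z": 0,"twist": 0},
    {"x": 0.003,"y": 0,"z": 0,"twist": 0},
    {"x": 0.003,"y": 0,"z": 0,"twist": 0},
    {"x": 0.003,"y": 0,"z": 0,"twist": 0}
  ]
}}

```text
time: 11.65
tool_pos: [530.5, 42.6, 174.6]
tcp_rot: [-3.14, 0.007, 0.815]
contact_force: [-13.4, -11.1, 8.1]
grip_width: 0.4
finger_force: 8.9
```

This is a hard stop: 17 N and only 0.2 mm of movement. I'm retreating.

Emit:
{"method": "play_rows", "body": {
  "commands": [
    {"x": -0.006,"y": 0,"z": 0,"twist": 0},
    {"x": -0.015,"y": 0,"z": 0,"twist": 0},
    {"x": -0.03,"y": 0,"z": 0,"twist": 0},
    {"x": -0.05,"y": 0,"z": 0,"twist": 0},
    {"x": -0.06,"y": 0,"z": -0.02,"twist": 0},
    {"x": -0.07,"y": 0,"z": -0.05,"twist": 0},
    {"x": -0.08,"y": 0.02,"z": -0.08,"twist": 0},
    {"x": -0.08,"y": 0.04,"z": -0.1,"twist": 0}
  ]
}}

```text
time: 12.45
tool_pos: [506.8, -42.2, 277.3]
tcp_rot: [3.138, -0.002, 0.815]
contact_force: [-0.1, 0.4, -0.6]
grip_width: 0.1
finger_force: 0.0
```

```bash
python3 st.py; python3 - <<'E'
from plant import bot
from h import *
s=bot.capture('scene');t=bot.capture('top')
a=cv2.resize(t['pixels'][140:270,170:300,::-1],(390,390),interpolation=2);b=cv2.resize(s['pixels'][160:290,270:400,::-1],(390,390),interpolation=2)
cv2.imwrite('pics/c6.png',np.hstack([a,b]))
E
```

```text
12.45 [506.8 -42.2 277.3] [ 3.138e+00 -2.000e-03  8.150e-01] [-0.1  0.4 -0.6] 0.1 [-0.23  0.29  1.53 -0.    1.32  0.52]
```

View pics/c6.png

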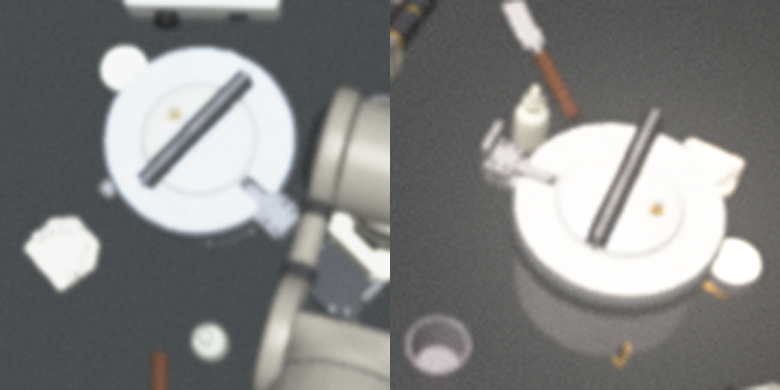

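The bar is home in the slot, with its plate against the guide (right view, about 495,140). The dropper, arch and cup haven't moved, and the robot is clear of everything.

```bash
python3 -c "
from plant import bot
print(bot.close_job())"
```

```text
the job is handed in; nothing more can be done
None
```

The lid is turned so its slot faces the locking bar, the bar is pushed in to its hard stop, nothing around the pot was moved, and the job was handed in at about 12.6 s.

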